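Four clicks of heat for the katori

TASK

Warm the katori that stands on the hot plate: with a fingertip, push the fin of the hot plate's dial clockwise by exactly four clicks from off, never going past the fourth click, and then press down the raised near end of the rocker on the white switch board to switch it fully on. Only touch and push: do not pinch the fin, lift or shove the hot plate, or disturb the katori, tumbler, shaker, tins and spatula.

Things in the scene. Friction and masses are not known exactly. Their poses are not given: they have to be found in the camera images.
- dial (a joint): Angle (rad) of the hot plate's dial, a black disc 90 mm across lying flat on the deck. About 0 at the off click (start; a stop lies 0.15 behind); grows CLOCKWISE seen from above. Clicks every 0.524 rad (30 degrees). A click spring holds it in each: push past half-way between two clicks and the dial jumps by itself into the next and stays. Peak push on the fin about 4 N
- dial_axis (a point): Point on the dial's axis at the disc's flat top, 74 mm above the work surface. Fixed in the hot plate (does not turn with the dial), axes as the hot plate's: z up, +x from dial to round cooking plate. The deck is 14 mm below this point; the cooking plate's near edge is 65 mm along +x
- fin_top (a point): Middle of the top of the dial's fin: a straight radial aluminium rib on the disc, 10 mm thick, 18 to 44 mm from the axis, 24 mm tall above the disc. This point is 31 mm from the axis; x outward, y to the fin's anticlockwise side. At 0 the fin points 240 degrees anticlockwise from dial_axis +x (near right); clockwise takes it round the robot's side to 120 degrees after four clicks
- fin_trail: The half of the fin (5 mm thick) with the anticlockwise face, the face to push on. Origin at the middle of the fin's foot, on the disc
- fin_lead: The other half of the fin (5 mm thick) with the clockwise face. Same origin as fin_trail
- hotplate: Electric hot plate: white slab 290 x 220 mm, deck 60 mm high, about 3.5 kg, loose on rubber feet. Origin on the work surface; the slab spans x -150 to +140, y -110 to +110 mm. Dial axis at x = -95 mm; dark round cooking plate (160 mm across, top at 70 mm) centred at x = +50 mm
- rocker (a joint): Angle (rad) of the switch board's rocker: 0 is off (near end, on its -x side, up), 0.4 fully on (near end right down, firm stop). It stays where it is left; pressing 20 mm from the pivot takes about 3 N
- rocker_pivot (a point): Middle of the rocker's top face when level, 56 mm above the work surface; fixed in the board, axes as the board's (z up). The rocker is a white paddle 56 mm long (x), 34 mm wide (y), 8 mm thick, hinged across its middle 4 mm below this point, tilting 0.2 rad either way
- rocker_near_end (a point): Middle of the upper edge of the rocker's near (-x) end, 28 mm from the pivot; about 6 mm above rocker_pivot when off, 6 mm below it when on; it moves with the rocker
- board: The switch board: a white box 130 x 150 x 40 mm fixed on the work surface, origin under its middle. The rocker is at y = +30 mm on its top, a socket outlet at y = -35 mm
- katori: Small steel bowl, 96 mm across and 32 mm tall, standing loose on the cooking plate; origin under its middle
- tumbler: Steel tumbler, 60 mm across, 75 mm tall, origin under its middle
- shaker: Empty glass shaker, 72 mm across, 120 mm tall, origin under its middle
- spatula: Yellow silicone spatula, 240 mm long, lying along its x axis
- tin0: Lidded steel tin, 120 mm across, 52 mm tall, number 1 from the bottom of a stack of four (178 mm in all); origin under its middle
- tin1: Lidded steel tin, 114 mm across, 46 mm tall, number 2 from the bottom of a stack of four (178 mm in all); origin under its middle
- tin2: Lidded steel tin, 108 mm across, 42 mm tall, number 3 from the bottom of a stack of four (178 mm in all); origin under its middle
- tin3: Lidded steel tin, 102 mm across, 38 mm tall, number 4 from the bottom of a stack of four (178 mm in all); origin under its middle
Not all that is in view belongs to the job. Leave any blue or pink look-alike of the board alone.

How it is judged (in metres and radians):
On the way, in this order (a step that is already met when the one before it is completed fails the run):
1. the dial rests in its fourth click while the rocker is still off (value of joint dial between 1.92 and 2.27 rad and value of joint rocker below 0.15 rad), for 0.3 s.
2. the rocker is pressed fully on (value of joint dial between 1.92 and 2.27 rad and value of joint rocker above 0.32 rad), for 0.2 s.
At the end, for the whole second after the job is handed in: The dial is at rest in its fourth click (2.09 rad, within about 0.17 rad), the rocker is on (over 0.32 of 0.4 rad), the hot plate within 20 mm of where it stood and level, and the katori, tumbler, shaker, tins and spatula within 30 mm of where they stood (all of step 2 and velocity of joint dial between -0.1 and 0.1 rad/s and distance of hotplate from where it was at the start of the episode below 0.02 m and angle between hotplate's own z axis and vertical below 0.05 rad and distance of each of katori, tumbler, shaker, tin0, tin1, tin2, tin3, spatula from where it was at the start of the episode below 0.03 m); the robot touches nothing.
It fails at once if the dial goes past the fourth click, towards the fifth (value of joint dial above 2.4 rad).
It fails at once if the rocker is switched on before the dial stands at the fourth click (value of joint rocker above 0.25 rad and value of joint dial below 1.8 rad).
It fails at once if the fin is pinched (both faces squeezed at once) (contact force between the fingers and fin_lead above 4 N and contact force between the fingers and fin_trail above 4 N).
It fails at once if the hot plate is lifted, tipped or shoved (distance of hotplate from where it was at the start of the episode above 0.025 m or angle between hotplate's own z axis and vertical above 0.08 rad or height (world z) of hotplate above 0.012 m).
It fails at once if the katori, tumbler, shaker, spatula or a tin is shoved, lifted or knocked over (distance of any of katori, tumbler, shaker, tin0, tin1, tin2, tin3, spatula from where it was at the start of the episode above 0.035 m or angle between any of katori, tumbler, shaker, tin0, tin1, tin2, tin3, spatula's own z axis and vertical above 0.4 rad).
It also fails if it takes over 51 s, if anything falls off the work surface, if the arm or the gripper's body presses on something with over 40 N, if the wrist force passes 120 N, or if a joint passes its speed limit or range.

ROBOT

A 7-joint arm with a two-finger parallel gripper is mounted at the origin on the work surface. World frame = base frame: x ahead of the robot, y to its left, z up, the work surface at z = 0. Lengths are in m, angles in degrees, forces in N, time in s.
With the tool pointing down it reaches from about 0.4 to 0.875 m from the base axis. Payload 19.3 kg.
Tool frame: the origin (TCP) lies midway between the tips of the shut fingers; the grasp point (between the pads) lies manip.hold_point_z behind it (manip.hold_point_z is the distance from the TCP to the grasp point, in m); z points along the fingers, y is the line along which they close (so a half turn about z gives the same grasp; the last joint's range is limited). The gripper opens to 85 mm and grips with 20 to 120 N. Pads are 22 mm wide; open, the fingers measure 114 mm over their backs; the gripper's body (76 mm by 85 mm) begins 54 mm behind the grasp point. The pads swing forward as they close: fully open they stand 13 mm farther back than shut.
Start: joints at [69.316, 29.874, -2.08, 91.645, 1.215, 58.505, -6.463], TCP at [0.179, -0.599, 0.231] pointing down, gripper open.
Joint ranges: [-166.77, 166.77], [-17.47, 122.26], [-85.68, 81.53], [9.62, 139.38], [-72.42, 252.41], [9.2, 110.78], [-144.41, 144.41]. Speed limits (degrees/s): [108.29, 108.29, 136.94, 136.94, 172.46, 172.46, 172.46].

INTERFACE

Orientations are given as [roll, pitch, yaw] about the fixed x, y, z axes, in that order (R = Rz(yaw) Ry(pitch) Rx(roll)).
In Python, from plant import manip gives the robot as it stands.
- The arm moves only by the tool jog_arm, never from a script. Its argument "deltas" is a list of rows, each a list of 5 numbers: the finger opening in mm, from 0 to 85.4, then the shift along the tool's x, y, z normalised to -1 to 1, where 1 is 0.4 m, then the turn about the tool's z normalised to -1 to 1, where 1 is 180 degrees. A call has 1 to 10 rows; each row is the pose to reach, as a shift and turn from the pose commanded when the call began, along the tool's axes at that moment, turning the shorter way round; what a row does not reach only later rows make up. A row lasts 1/12 s, in which the tool goes at most 41.7 mm and 7.16 degrees, less where a joint would pass 70% of its speed; a pose out of reach is approached as far as the arm can. A call with a number of a shift or a turn outside -1 to 1 is refused whole. A call with a gripper value outside its range is refused whole. The fingers move at their own pace and stop on an object; "newtons" is the grip in N (left out, the last holds). Time passes only in rows, so rows that repeat a pose let the fingers close. It gives the time, the measured TCP pose, the force, the opening and the grip force at its end, in the units of the state.
- manip.observe(): the state, without advancing time (a new reading comes with each control period).
- manip.get_image(name): name is "side" or "top" or "wrist"; returns (picture, depth): 400x640x3 uint8, blue, green, red; 400x640 float32, m along the optical axis (not along the pixel's ray), 0 where there is no reading.
- manip.camera_info(name): a dict with "fovy" (degrees; the focal length in pixels is half the picture's height over the tangent of half this angle, whatever the lens; pixels are square), "cx", "cy" (the principal point, pixels), "T" (4x4, takes a point from camera to world coordinates). Camera axes: x right, y down, z forward; pixel columns grow to the right and rows downward; lengths in m; the calibration is good to about 2 mm. A picture is of the moment at which its call begins: read the wrist's pose just before it. camera_info takes no time and is no camera call; for the wrist camera it gives the pose at the moment of the call.
- manip.close_job(): hands the job in; it is judged then, once.
Trained networks look in the newest picture that a camera, given by its name, has taken for a name from the list of things; names that differ only in an ending like _2 or _b are one class to them, and where a whole thing is asked for, a point or a joint stands for the part that bears it (a point fixed in the world has none). Each returns a list of dicts, best first, with "confidence" (0 to 1); they miss things now and then, are a little off and sometimes report something else, mostly with a low value. They report only what shows in the picture. A call takes as long as a camera call. They do not tell look-alikes from the thing itself.
- manip.find_in(target, camera): "uv" ([column, row] in pixels, amid what is visible of it).
- manip.tip_of(target, camera): "uv" ([column, row] in pixels: a listed point, or the origin of a listed thing).
The state is a dict: "clock": time; "joint_pos": joint angles; "qd": joint speeds; "joint_torque": joint torques, N m; "tcp_pos": TCP position; "orientation": TCP orientation; "force": force on the tool from outside, world axes, zero at the start; "ft_torque": the same for the moment, N m; "finger_gap": opening from 0.0 (shut) to 1.0 (fully open); "grip_force": force on a finger pad.
Only numpy, scipy, OpenCV 4.12 (cv2) and the standard library are available. Lean on these libraries where they do the work, as an engineer would, in place of code of your own. Each camera call takes 0.05 s, during which the arm holds its last target. There are 200 camera calls.

## Working session

There is one attempt and no reset: what is moved stays moved. The work goes in short steps, Python scripts to look and compute and a tool call to move; the robot and the scene stay as the last step left them, time stands still between calls to the robot, and variables do not carry over. Pictures are saved under pics/ and viewed, at most 10 in all, crops included, and the job is handed in when it is done.

Besides the shell and the picture viewer there is one more tool, called after ">>>" as name(argument=value, ...) on one line, values as JSON. jog_arm: Moves the arm, as the interface text tells. Scaled input: -1 to 1 covers 0.4 m each way for a shift and 180 degrees each way for a turn. Its arguments: {"type":"object","properties":{"deltas":{"type":"array","items":{"type":"array","items":{"type":"number"}}},"newtons":{"type":"number"}},"required":["deltas"]}

```bash
mkdir -p pics
cat > h.py <<'E'
import numpy as np,cv2
from plant import manip
def ray(ci,uv,h=400):
    f=h/2/np.tan(np.radians(ci['fovy'])/2); return np.array([(uv[0]-ci['cx'])/f,(uv[1]-ci['cy'])/f,1.])
def at_depth(ci,uv,d):
    T=np.array(ci['T']); return T[:3,:3]@(ray(ci,uv)*d)+T[:3,3]
def at_z(ci,uv,z):
    T=np.array(ci['T']); r=T[:3,:3]@ray(ci,uv); return T[:3,3]+r*(z-T[2,3])/r[2]
def proj(ci,p):
    T=np.array(ci['T']); c=T[:3,:3].T@(np.array(p)-T[:3,3]); f=200/np.tan(np.radians(ci['fovy'])/2); return c[:2]/c[2]*f+[ci['cx'],ci['cy']]
E
python3 - <<'E'
from h import *
np.set_printoptions(precision=4,suppress=True)
s=manip.observe();print(s['clock'],s['tcp_pos'],s['orientation'],manip.hold_point_z)
for c in('top','side'):
    im,d=manip.get_image(c);cv2.imwrite(f'pics/{c}0.png',im);np.save(f'{c}0.npy',d)
    ci=manip.camera_info(c);print(c,ci['fovy'],np.array(ci['T'])[:3].tolist())
    zs=dict(dial_axis=.074,fin_top=.098,rocker_pivot=.056,rocker_near_end=.062,hotplate=0,board=0,katori=.07,tumbler=0,shaker=0,tin0=0,spatula=0)
    for t,z in zs.items():
        if c=='side' and t not in('dial_axis','fin_top','rocker_pivot','rocker_near_end'):continue
        for r in manip.tip_of(t,c)[:3]: print(t,np.round(r['uv']),round(r['confidence'],2),at_z(ci,r['uv'],z))
print(manip.observe()['clock'])
E
```

```text
0.0 [ 0.179  -0.5985  0.2307] [-179.9378    0.0058   16.6596] 0.0187
top 54.90085434033096 [[0.02763397867102912, -0.991553720750784, 0.12671851517471897, 0.38623828291326834], [-0.9995579106726825, -0.026018195243224965, 0.014388770897711636, -0.010623444213481851], [-0.010970252251909143, -0.12706011325967642, -0.9918343516857882, 1.141611774923099]]
dial_axis [266. 197.] 0.74 [0.5122 0.1668 0.074 ]
fin_top [275. 198.] 0.8 [0.507  0.1375 0.098 ]
rocker_pivot [232. 280.] 0.92 [0.2813 0.254  0.056 ]
rocker_pivot [376. 160.] 0.79 [ 0.6322 -0.1429  0.056 ]
rocker_pivot [458. 121.] 0.73 [ 0.7523 -0.3788  0.056 ]
rocker_near_end [458. 129.] 0.71 [ 0.7256 -0.3775  0.062 ]
rocker_near_end [406. 248.] 0.64 [ 0.383  -0.2286  0.062 ]
rocker_near_end [235. 292.] 0.58 [0.2499 0.2402 0.062 ]
hotplate [261. 171.] 0.78 [0.5995 0.1983 0.    ]
hotplate [266. 198.] 0.29 [0.5203 0.1788 0.    ]
board [246. 276.] 0.85 [0.2886 0.2253 0.    ]
board [463. 127.] 0.78 [ 0.7514 -0.4135 -0.    ]
board [413. 241.] 0.76 [ 0.4045 -0.2593  0.    ]
katori [498. 189.] 0.65 [ 0.5534 -0.4814  0.07  ]
katori [250. 145.
[... 396 characters left out ...]
0.7726757740972452, -0.39365795641990015, 0.4980015677390294, -0.22297439392710958], [-0.6347020014586935, 0.4929289203430661, -0.5951255740041322, 0.9269595785914058], [-0.011203457839067284, -0.7759217053522393, -0.6307297279308477, 1.0777948043182572]]
dial_axis [297. 233.] 0.98 [0.5108 0.1709 0.074 ]
fin_top [307. 218.] 0.63 [0.5125 0.1164 0.098 ]
rocker_pivot [394. 187.] 0.88 [ 0.4095 -0.2349  0.056 ]
rocker_pivot [328. 176.] 0.64 [ 0.6357 -0.1418  0.056 ]
rocker_pivot [341. 141.] 0.61 [ 0.7442 -0.361   0.056 ]
rocker_near_end [347. 290.] 0.78 [0.2576 0.2458 0.062 ]
rocker_near_end [335. 176.] 0.63 [ 0.6113 -0.1525  0.062 ]
rocker_near_end [398. 189.] 0.54 [ 0.3882 -0.2312  0.062 ]
0.85
```

View pics/top0.png

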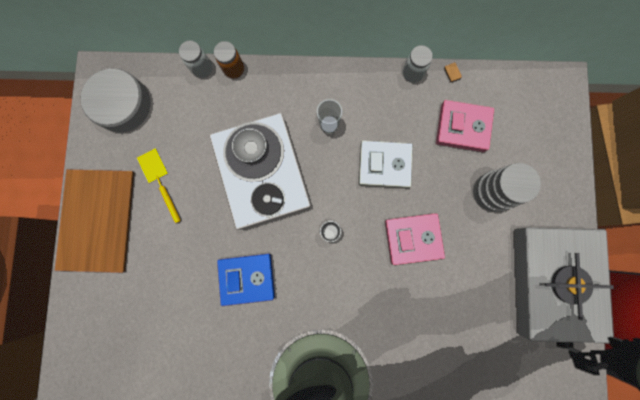

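View pics/side0.png

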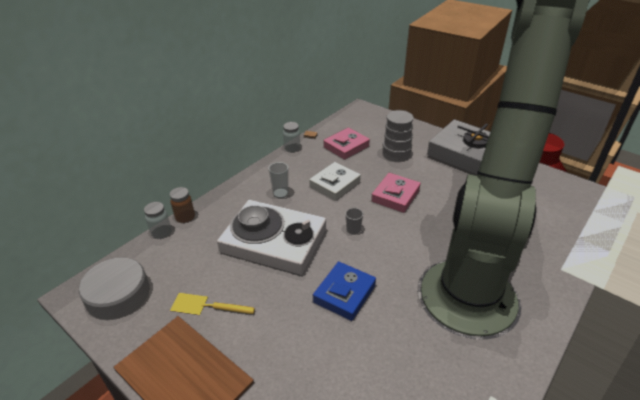

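White board (top view px 386,164) is the only white one. The blue board (246,278) and the pink ones (465,125 and 415,240) are look-alikes. The hot plate's dial is at (267,198), with its fin pointing right. I'll move above the dial next and look more closely on the way.

>>> jog_arm(deltas=[[0,0.92,-0.63,-0.22,-0.4],[0,0.92,-0.63,-0.22,-0.4],[0,0.92,-0.63,-0.22,-0.4],[0,0.92,-0.63,-0.22,-0.4],[0,0.92,-0.63,-0.22,-0.4],[0,0.92,-0.63,-0.22,-0.4],[0,0.92,-0.63,-0.22,-0.4],[0,0.92,-0.63,-0.22,-0.4],[0,0.92,-0.63,-0.22,-0.4],[0,0.92,-0.63,-0.22,-0.4]])

```text
clock: 1.68
tcp_pos: [0.4369, -0.2791, 0.3127]
orientation: [180.0, 0.0, 88.6]
force: [0.6, -1.3, 0.6]
finger_gap: 0.001
grip_force: 0.0
```

>>> jog_arm(deltas=[[0,0,0,0,0],[0,0,0,0,0]])

```text
clock: 1.85
tcp_pos: [0.4375, -0.279, 0.3124]
orientation: [179.9, 0.0, 88.5]
force: [-1.4, -0.6, -1.2]
finger_gap: -0.001
grip_force: 0.0
```

>>> jog_arm(deltas=[[0,0.95,0.15,0,0],[0,0.95,0.15,0,0],[0,0.95,0.15,0,0],[0,0.95,0.15,0,0],[0,0.95,0.15,0,0],[0,0.95,0.15,0,0],[0,0.95,0.15,0,0],[0,0.95,0.15,0,0],[0,0.95,0.15,0,0],[0,0.95,0.15,0,0]])

```text
clock: 2.68
tcp_pos: [0.5076, 0.1026, 0.312]
orientation: [180.0, -0.1, 88.5]
force: [-0.2, 0.4, -0.1]
finger_gap: 0.002
grip_force: 0.0
```

Run:
```python
from h import *
np.set_printoptions(precision=4,suppress=True)
s=manip.observe();print(s['clock'],s['tcp_pos'],s['orientation'],s['joint_pos'])
ci=manip.camera_info('wrist');im,d=manip.get_image('wrist');cv2.imwrite('pics/w1.png',im);np.save('w1.npy',d)
print(ci['fovy'],np.array(ci['T'])[:3])
for t,z in dict(dial_axis=.074,fin_top=.098,hotplate=0.0,katori=.07,fin_trail=.074).items():
    for r in manip.tip_of(t,'wrist')[:2]: print(t,np.round(r['uv']),round(r['confidence'],2),at_z(ci,r['uv'],z))
```

```text
2.6833 [0.5076 0.1026 0.312 ] [179.9861  -0.1303  88.4862] [ 11.3057  18.4287 -37.298  100.3567  12.0578  65.2164 -31.1663]
64.88679580767975 [[ 0.9997 -0.0248 -0.009   0.5097]
 [-0.0264 -0.952  -0.3049  0.1798]
 [-0.001   0.305  -0.9523  0.4544]]
dial_axis [325. 118.] 0.92 [0.5093 0.1637 0.074 ]
fin_top [320. 145.] 0.79 [0.5029 0.1355 0.098 ]
hotplate [390.  89.] 0.77 [0.5982 0.1951 0.    ]
katori [456.  66.] 0.72 [0.6587 0.2154 0.07  ]
fin_trail [324. 143.] 0.44 [0.5079 0.1347 0.074 ]
```

View pics/w1.png

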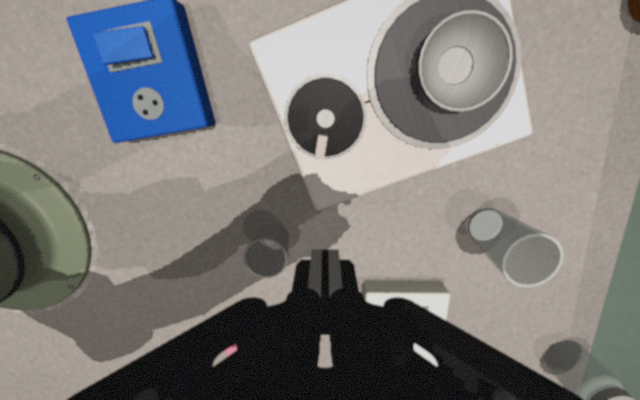

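Wrist picture: dial hub at (326,118), fin running down to (320,148). Katori is at (456,66), clear of the finger's path. Going in on the fin's anticlockwise side.

>>> jog_arm(deltas=[[0,0.07,0.052,0.1,-0.44],[0,0.07,0.052,0.2,-0.44],[0,0.07,0.052,0.3,-0.44],[0,0.07,0.052,0.4,-0.44],[0,0.07,0.052,0.4,-0.44],[0,0.07,0.052,0.4,-0.44],[0,0.07,0.052,0.4,-0.44],[0,0.07,0.052,0.4,-0.44],[0,0.07,0.052,0.4,-0.44],[0,0.07,0.052,0.4,-0.44]])

```text
clock: 3.82
tcp_pos: [0.5293, 0.1228, 0.1519]
orientation: [-180.0, 0.0, 160.1]
force: [-0.4, -0.0, 0.2]
finger_gap: 0.0
grip_force: 0.0
```

>>> jog_arm(deltas=[[0,0,0,0,-0.05],[0,0,0,0,-0.05],[0,0,0,0,-0.05]])

```text
clock: 4.07
tcp_pos: [0.5293, 0.1228, 0.1518]
orientation: [-180.0, -0.0, 168.9]
force: [0.3, -1.0, -0.3]
finger_gap: 0.003
grip_force: 0.0
```

Run:
```python
from h import *
np.set_printoptions(precision=4,suppress=True)
s=manip.observe();print(s['clock'],s['tcp_pos'],s['orientation'],s['joint_pos'])
ci=manip.camera_info('wrist');im,d=manip.get_image('wrist');cv2.imwrite('pics/w2.png',im)
for t,z in dict(dial_axis=.074,fin_top=.098).items():
    for r in manip.tip_of(t,'wrist')[:2]: print(t,np.round(r['uv']),round(r['confidence'],2),at_z(ci,r['uv'],z))
```

```text
4.0667 [0.5293 0.1228 0.1518] [-179.97     -0.014   168.8545] [ 16.6247  36.8209 -51.17   106.4924  35.2405  54.048   28.0917]
dial_axis [374. 178.] 0.92 [0.509  0.1612 0.074 ]
fin_top [331. 186.] 0.95 [0.5031 0.131  0.098 ]
```

View pics/w2.png

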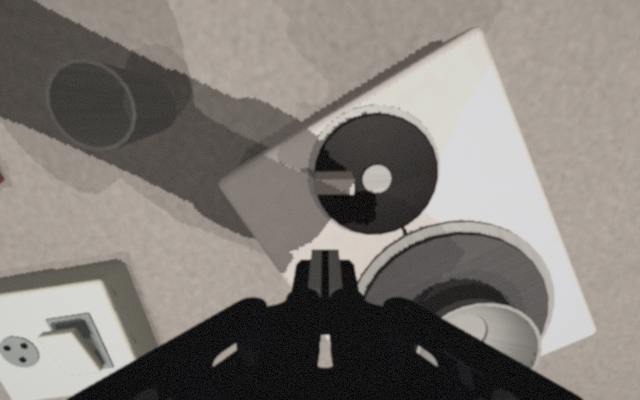

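>>> jog_arm(deltas=[[0,0.006,0.009,0.06,0],[0,0.006,0.009,0.12,0],[0,0.006,0.009,0.172,0],[0,0.006,0.009,0.172,0]])

```text
clock: 4.55
tcp_pos: [0.5259, 0.1277, 0.0802]
orientation: [-179.9, -0.2, 168.8]
force: [-1.1, 0.1, -0.2]
finger_gap: -0.002
grip_force: 0.0
```

Run:
```python
from h import *
from scipy.spatial.transform import Rotation as R
s=manip.observe();p=s['tcp_pos'];yaw=s['orientation'][2];print(s['clock'],p,yaw,s['force'])
A=np.array([.509,.162])
tx=np.array([np.cos(np.radians(yaw)),np.sin(np.radians(yaw))]);ty=np.array([tx[1],-tx[0]])
for a in range(0,126,6):
    ph=np.radians(259-a);e=np.array([np.cos(ph),np.sin(ph)]);u=np.array([e[1],-e[0]])
    t=A+.031*e-u*.016;d=t-p[:2];print(a,np.round([d@tx/.4,d@ty/.4,(a+yaw-168.9)/180],3).tolist(),np.round(t,4))
```

```text
4.55 [0.52587131 0.12767189 0.08017138] 168.8220124352549 [-1.06295569  0.09937402 -0.18946612]
0 [0.018, -0.001, -0.0] [0.5188 0.1285]
6 [0.026, -0.005, 0.033] [0.5152 0.1277]
12 [0.035, -0.008, 0.066] [0.5116 0.1272]
18 [0.044, -0.01, 0.1] [0.508  0.1271]
24 [0.053, -0.011, 0.133] [0.5043 0.1274]
30 [0.062, -0.011, 0.166] [0.5007 0.1281]
36 [0.071, -0.01, 0.2] [0.4972 0.1292]
42 [0.08, -0.008, 0.233] [0.4939 0.1306]
48 [0.089, -0.006, 0.266] [0.4907 0.1323]
54 [0.097, -0.002, 0.3] [0.4877 0.1344]
60 [0.105, 0.002, 0.333] [0.4849 0.1368]
66 [0.112, 0.008, 0.366] [0.4824 0.1394]
72 [0.119, 0.014, 0.4] [0.4802 0.1423]
78 [0.125, 0.021, 0.433] [0.4783 0.1455]
84 [0.131, 0.028, 0.466] [0.4767 0.1488]
90 [0.135, 0.036, 0.5] [0.4755 0.1522]
96 [0.139, 0.044, 0.533] [0.4747 0.1558]
102 [0.142, 0.053, 0.566] [0.4742 0.1594]
108 [0.144, 0.062, 0.6] [0.4741 0.163 ]
114 [0.145, 0.071, 0.633] [0.4744 0.1667]
120 [0.145, 0.08, 0.666] [0.4751 0.1703]
```

>>> jog_arm(deltas=[[0,0.01,-0.001,-0.004,0],[0,0.018,-0.001,-0.004,0],[0,0.022,-0.003,-0.004,0.016],[0,0.026,-0.005,-0.004,0.033],[0,0.035,-0.008,-0.004,0.066],[0,0.044,-0.01,-0.004,0.1],[0,0.053,-0.011,-0.004,0.133],[0,0.062,-0.011,-0.004,0.166],[0,0.071,-0.01,-0.004,0.2],[0,0.071,-0.01,-0.004,0.2]])

```text
clock: 5.38
tcp_pos: [0.499, 0.1304, 0.0864]
orientation: [179.9, 0.1, 132.6]
force: [1.1, -1.4, 1.1]
finger_gap: -0.0
grip_force: 1.1
```

```bash
cat > chk.py <<'E'
from h import *
np.set_printoptions(precision=4,suppress=True)
def chk(name,A=np.array([.509,.162])):
    s=manip.observe();print(s['clock'],s['tcp_pos'],s['orientation'],s['force'])
    for c in('wrist','top','side'):
        ci=manip.camera_info(c);im,d=manip.get_image(c);cv2.imwrite(f'pics/{name}_{c}.png',im)
        ps={}
        for t,z in dict(dial_axis=.074,fin_top=.098).items():
            r=manip.tip_of(t,c)
            if r: ps[t]=at_z(ci,r[0]['uv'],z);print(c,t,np.round(r[0]['uv']),round(r[0]['confidence'],2),ps[t])
        if len(ps)==2: v=ps['fin_top']-ps['dial_axis'];print('angle',np.degrees(np.arctan2(v[1],v[0]))%360, 'r',np.hypot(v[0],v[1]))
E
python3 -c "
from chk import *;chk('c1')"
```

```text
5.3833 [0.499  0.1304 0.0864] [179.907    0.0985 132.5779] [ 1.0589 -1.4141  1.1423]
wrist dial_axis [381. 224.] 0.78 [0.5087 0.1621 0.074 ]
wrist fin_top [325. 248.] 0.89 [0.4884 0.1404 0.098 ]
angle 226.9395999054656 r 0.02969237029460901
side dial_axis [298. 235.] 0.76 [0.5013 0.1754 0.074 ]
side fin_top [309. 220.] 0.71 [0.5027 0.1195 0.098 ]
angle 271.4324959611718 r 0.055938885064855746
```

View pics/c1_wrist.png

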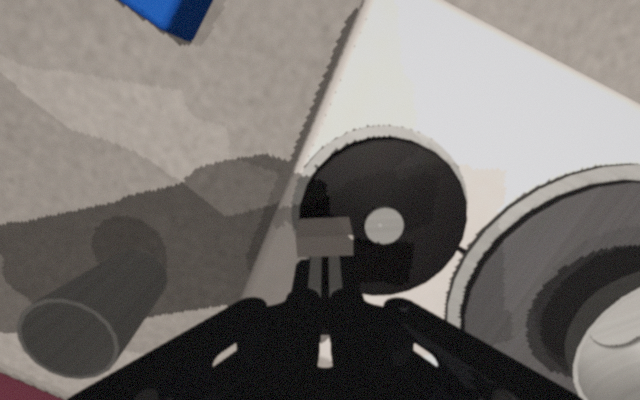

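The wrist view shows the fin at (325,237) against the fingertip and the hub at (384,225). The fin is at about 227° in world axes, so one click is done. Next I'll compute the rest of the arc.

```bash
cat > arc.py <<'E'
from h import *
A=np.array([.5088,.162])
def P(a,g=.016):
    ph=np.radians(259-a);e=np.array([np.cos(ph),np.sin(ph)]);u=np.array([e[1],-e[0]]);return A+.031*e-u*g,u
def rows(a0,al):
    p,tx=P(a0);ty=np.array([tx[1],-tx[0]])
    for a in al:
        d=P(a)[0]-p;print(a,np.round([0,d@tx/.4,d@ty/.4,0,(a-a0)/180],3).tolist())
E
python3 -c "
from arc import *
rows(36,[41,46,51,56,61,66,71,76,81,84]);rows(84,[88,92,96,100,104,106,108,110,112,114])"
```

```text
41 [0.0, 0.007, -0.003, 0.0, 0.028]
46 [0.0, 0.014, -0.006, 0.0, 0.056]
51 [0.0, 0.021, -0.008, 0.0, 0.083]
56 [0.0, 0.029, -0.009, 0.0, 0.111]
61 [0.0, 0.037, -0.01, 0.0, 0.139]
66 [0.0, 0.044, -0.01, 0.0, 0.167]
71 [0.0, 0.052, -0.009, 0.0, 0.194]
76 [0.0, 0.059, -0.008, 0.0, 0.222]
81 [0.0, 0.067, -0.006, 0.0, 0.25]
84 [0.0, 0.071, -0.004, 0.0, 0.267]
88 [0.0, 0.006, -0.003, 0.0, 0.022]
92 [0.0, 0.011, -0.005, 0.0, 0.044]
96 [0.0, 0.017, -0.007, 0.0, 0.067]
100 [0.0, 0.023, -0.008, 0.0, 0.089]
104 [0.0, 0.029, -0.009, 0.0, 0.111]
106 [0.0, 0.032, -0.009, 0.0, 0.122]
108 [0.0, 0.035, -0.01, 0.0, 0.133]
110 [0.0, 0.038, -0.01, 0.0, 0.144]
112 [0.0, 0.041, -0.01, 0.0, 0.156]
114 [0.0, 0.044, -0.01, 0.0, 0.167]
```

>>> jog_arm(deltas=[[0,0.007,-0.003,0,0.028],[0,0.014,-0.006,0,0.056],[0,0.021,-0.008,0,0.083],[0,0.029,-0.009,0,0.111],[0,0.037,-0.01,0,0.139],[0,0.044,-0.01,0,0.167],[0,0.052,-0.009,0,0.194],[0,0.059,-0.008,0,0.222],[0,0.067,-0.006,0,0.25],[0,0.071,-0.004,0,0.267]])

```text
clock: 6.67
tcp_pos: [0.4778, 0.1503, 0.0846]
orientation: [-180.0, -0.0, 84.6]
force: [0.6, 1.3, 0.0]
finger_gap: 0.002
grip_force: 0.0
```

```bash
python3 -c "
from chk import *;chk('c2')"
```

```text
6.6667 [0.4778 0.1503 0.0846] [-179.9569   -0.0069   84.607 ] [0.6453 1.2986 0.0271]
wrist dial_axis [380. 227.] 0.8 [0.5079 0.163  0.074 ]
wrist fin_top [323. 241.] 0.73 [0.4789 0.1688 0.098 ]
angle 168.6320107512991 r 0.02948942856796696
side dial_axis [300. 235.] 0.84 [0.4972 0.1721 0.074 ]
side fin_top [305. 228.] 0.69 [0.4853 0.1574 0.098 ]
angle 230.9235541349289 r 0.018842549110574
```

Third click reached: fin at 168.6°, 90° from the start. Now I'll push the last click more gently.

>>> jog_arm(deltas=[[0,0.006,-0.003,0,0.022],[0,0.011,-0.005,0,0.044],[0,0.017,-0.007,0,0.067],[0,0.023,-0.008,0,0.089],[0,0.026,-0.009,0,0.1],[0,0.029,-0.009,0,0.111],[0,0.032,-0.009,0,0.122],[0,0.035,-0.01,0,0.133],[0,0.038,-0.01,0,0.144],[0,0.038,-0.01,0,0.144]])

```text
clock: 7.95
tcp_pos: [0.4757, 0.1655, 0.0848]
orientation: [-180.0, -0.0, 58.9]
force: [0.5, 0.9, 0.1]
finger_gap: 0.0
grip_force: 0.0
```

```bash
python3 -c "
from chk import *;chk('c3')"
```

```text
7.95 [0.4757 0.1655 0.0848] [-179.9954   -0.0029   58.8582] [0.5041 0.8896 0.1126]
wrist dial_axis [383. 227.] 0.66 [0.5106 0.1626 0.074 ]
wrist fin_top [321. 236.] 0.56 [0.4855 0.1841 0.098 ]
angle 139.31703167367533 r 0.03298777296341189
top dial_axis [269. 198.] 0.95 [0.5113 0.1575 0.074 ]
top fin_top [373. 161.] 0.61 [ 0.6186 -0.1293  0.098 ]
angle 290.50663822328414 r 0.3062358386721972
side dial_axis [302. 237.] 0.64 [0.4856 0.1759 0.074 ]
side fin_top [304. 228.] 0.86 [0.4909 0.1585 0.098 ]
angle 287.23460467566036 r 0.018185235572441307
```

View pics/c3_wrist.png

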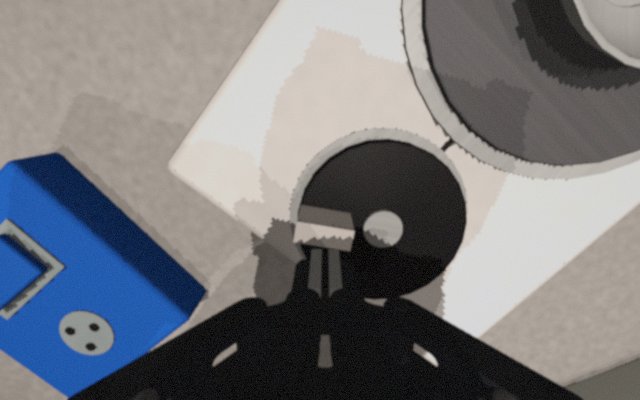

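The fin now lies at (325,228), world angle 139°. That is 120° from the start, so it is in the fourth click, and the finger isn't pushing on it. I'll back off, lift and go look at the white board.

>>> jog_arm(deltas=[[0,-0.03,0,0,0],[0,-0.04,0,-0.05,0],[0,-0.05,0,-0.15,0],[0,-0.05,0,-0.25,0],[0,-0.05,0,-0.35,0],[0,-0.05,0,-0.38,0]])

```text
clock: 8.9
tcp_pos: [0.4664, 0.1482, 0.2418]
orientation: [179.8, -0.2, 58.9]
force: [1.4, -0.2, -0.0]
finger_gap: 0.002
grip_force: 0.0
```

>>> jog_arm(deltas=[[0,-0.57,0.74,0,-0.1],[0,-0.57,0.74,0,-0.1],[0,-0.57,0.74,0,-0.1],[0,-0.57,0.74,0,-0.1],[0,-0.57,0.74,0,-0.1],[0,-0.57,0.74,0,-0.1],[0,-0.57,0.74,0,-0.1],[0,-0.57,0.74,0,-0.1],[0,-0.57,0.74,0,-0.1],[0,-0.57,0.74,0,-0.1]])

```text
clock: 9.73
tcp_pos: [0.6009, -0.2074, 0.2359]
orientation: [-180.0, 0.1, 76.6]
force: [0.0, 0.6, 0.2]
finger_gap: 0.0
grip_force: 0.0
```

Run:
```python
from chk import *
chk('c4')
ci=manip.camera_info('wrist')
for t,z in dict(rocker_pivot=.056,rocker_near_end=.062,board=0).items():
    for r in manip.tip_of(t,'wrist')[:3]: print(t,np.round(r['uv']),round(r['confidence'],2),at_z(ci,r['uv'],z))
top=cv2.imread('pics/c4_top.png')[130:220,220:360]
w=cv2.imread('pics/c4_wrist.png')
cv2.imwrite('pics/c4m.png',np.hstack([cv2.resize(w,(480,300)),cv2.resize(top,(320,206)).copy() if 0 else cv2.copyMakeBorder(cv2.resize(top,(320,206)),0,94,0,0,0)]))
```

```text
9.7333 [ 0.6009 -0.2074  0.2359] [-179.9947    0.1496   76.5611] [0.0398 0.6181 0.2163]
top dial_axis [268. 198.] 0.86 [0.5101 0.1603 0.074 ]
top fin_top [255. 204.] 0.82 [0.4902 0.1901 0.098 ]
angle 123.68475465581288 r 0.03588112579697906
side dial_axis [299. 233.] 0.67 [0.504  0.1672 0.074 ]
side fin_top [299. 230.] 0.94 [0.4943 0.1762 0.098 ]
angle 137.0985638913777 r 0.013214778531879792
rocker_pivot [157. 236.] 0.91 [ 0.4042 -0.2205  0.056 ]
rocker_pivot [341. 109.] 0.81 [ 0.6327 -0.1336  0.056 ]
rocker_pivot [484. 288.] 0.7 [ 0.7555 -0.3701  0.056 ]
rocker_near_end [312. 122.] 0.91 [ 0.6029 -0.1385  0.062 ]
rocker_near_end [136. 248.] 0.8 [ 0.3796 -0.2267  0.062 ]
rocker_near_end [464. 294.] 0.79 [ 0.729 -0.367  0.062]
board [464. 281.] 0.92 [ 0.7524 -0.3947 -0.    ]
board [193. 240.] 0.7 [ 0.4111 -0.2529  0.    ]
board [339. 133.] 0.6 [ 0.6273 -0.1606  0.    ]
```

View pics/c4m.png

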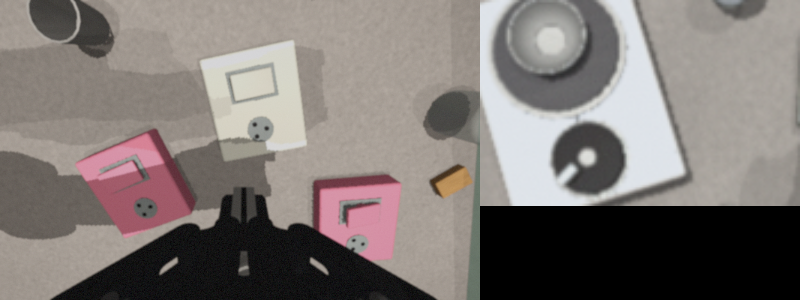

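The crop on the right confirms the dial: the fin points lower-left, about 135°, fourth click. In the wrist view the white board's rocker is at (336,112) full size, with the near end at (312,122). The two pink boards at (183,243) and (475,290) I leave alone. The white one matches because of its colour and because its rocker sits on the +y side. Moving above its near end.

>>> jog_arm(deltas=[[0,0.09,-0.016,0,0],[0,0.171,-0.031,0.05,0],[0,0.171,-0.031,0.15,0],[0,0.171,-0.031,0.25,0],[0,0.171,-0.031,0.32,0],[0,0.171,-0.031,0.38,0],[0,0.171,-0.031,0.4,0],[0,0.171,-0.031,0.4,0]])

```text
clock: 11.0
tcp_pos: [0.6037, -0.13, 0.0752]
orientation: [-179.8, 0.0, 76.9]
force: [-0.4, 0.4, 0.1]
finger_gap: 0.007
grip_force: 0.0
```

Run:
```python
from h import *
np.set_printoptions(precision=4,suppress=True)
s=manip.observe();print(s['tcp_pos'],s['orientation'],s['force'])
ci=manip.camera_info('wrist');im,d=manip.get_image('wrist');cv2.imwrite('pics/w5.png',im)
for t,z in dict(rocker_pivot=.056,rocker_near_end=.062).items():
    for r in manip.tip_of(t,'wrist')[:2]: print(t,np.round(r['uv']),round(r['confidence'],2),at_z(ci,r['uv'],z))
```

```text
[ 0.6037 -0.13    0.0752] [-179.8339    0.001    76.9403] [-0.4183  0.4129  0.072 ]
rocker_pivot [376. 257.] 0.66 [ 0.6307 -0.1431  0.056 ]
```

View pics/w5.png

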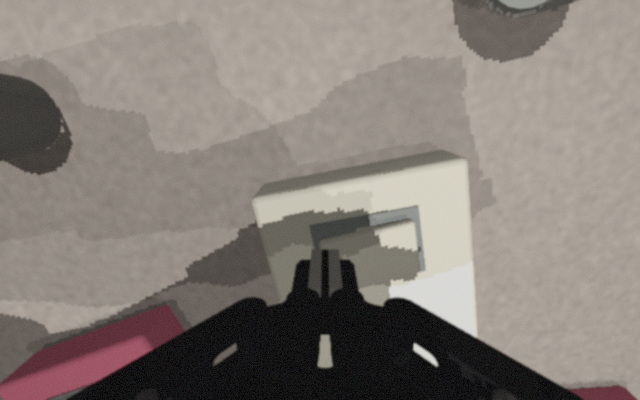

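Rocker's raised end is at about (320,245), just under the fingertip. I'll shift 8 mm toward its midline and press.

>>> jog_arm(deltas=[[0,-0.02,0.01,0,0],[0,-0.02,0.01,0.015,0],[0,-0.02,0.01,0.03,0],[0,-0.02,0.01,0.04,0],[0,-0.02,0.01,0.05,0],[0,-0.02,0.01,0.055,0],[0,-0.02,0.01,0.06,0],[0,-0.02,0.01,0.06,0]])

```text
clock: 11.82
tcp_pos: [0.6062, -0.1391, 0.0526]
orientation: [-179.9, 0.0, 76.9]
force: [-6.4, 0.1, 7.8]
finger_gap: 0.002
grip_force: 4.0
```

>>> jog_arm(deltas=[[0,0,0,0.004,0],[0,0,0,0.008,0],[0,0,0,0.008,0],[0,0,0,0.008,0],[0,0,0,0.008,0]])

```text
clock: 12.23
tcp_pos: [0.6066, -0.1392, 0.0515]
orientation: [180.0, 0.0, 76.9]
force: [-16.5, 0.9, 39.0]
finger_gap: -0.004
grip_force: 21.3
```

Force jumped to 39 N with almost no travel, so the rocker is on its stop. Lifting away and checking.

>>> jog_arm(deltas=[[0,0,0,-0.03,0],[0,0,0,-0.13,0],[0,0,0,-0.23,0],[0,0,0,-0.33,0],[0,-0.1,0,-0.43,0],[0,-0.2,0,-0.45,0],[0,-0.2,0,-0.45,0],[0,-0.2,0,-0.45,0]])

```text
clock: 12.9
tcp_pos: [0.5879, -0.2216, 0.231]
orientation: [179.9, 0.1, 76.6]
force: [-0.2, -0.3, -0.2]
finger_gap: 0.004
grip_force: 0.0
```

Run:
```python
from chk import *
chk('c6')
ci=manip.camera_info('wrist')
for t,z in dict(rocker_pivot=.056,rocker_near_end=.050).items():
    for r in manip.tip_of(t,'wrist')[:3]: print(t,np.round(r['uv']),round(r['confidence'],2),at_z(ci,r['uv'],z))
im,d=manip.get_image('wrist')
for x,y in [(.606,-.139),(.612,-.139),(.620,-.139),(.631,-.138),(.643,-.138),(.652,-.137)]:
    u,v=np.round(proj(ci,[x,y,.056])).astype(int);print(x,at_depth(ci,(u,v),np.median(d[v-1:v+2,u-1:u+2])))
top=cv2.imread('pics/c6_top.png')[120:230,220:420]
cv2.imwrite('pics/c6m.png',np.hstack([im[0:240,200:520],cv2.resize(top,(436,240))]))
```

```text
12.9 [ 0.5879 -0.2216  0.231 ] [179.8591   0.1172  76.6173] [-0.1529 -0.2528 -0.1921]
top dial_axis [267. 199.] 0.95 [0.5075 0.1621 0.074 ]
top fin_top [255. 206.] 0.58 [0.486  0.1913 0.098 ]
angle 126.34187989616518 r 0.03621789342513144
side dial_axis [299. 236.] 0.97 [0.4952 0.1762 0.074 ]
side fin_top [298. 230.] 0.96 [0.4987 0.1763 0.098 ]
angle 1.3760293032662636 r 0.003559232576058627
rocker_pivot [498. 277.] 0.79 [ 0.7553 -0.3692  0.056 ]
rocker_pivot [350.  93.] 0.6 [ 0.6311 -0.1381  0.056 ]
rocker_pivot [160. 224.] 0.6 [ 0.4045 -0.2227  0.056 ]
rocker_near_end [473. 283.] 0.79 [ 0.7292 -0.3753  0.05  ]
rocker_near_end [133. 236.] 0.62 [ 0.3662 -0.2307  0.05  ]
rocker_near_end [316. 101.] 0.56 [ 0.5985 -0.138   0.05  ]
0.606 [ 0.6059 -0.1387  0.0512]
0.612 [ 0.6118 -0.1391  0.0522]
0.62 [ 0.6196 -0.1391  0.0543]
0.631 [ 0.6313 -0.1382  0.0565]
0.643 [ 0.6426 -0.1381  0.0584]
0.652 [ 0.6512 -0.1366  0.0602]
```

View pics/c6m.png

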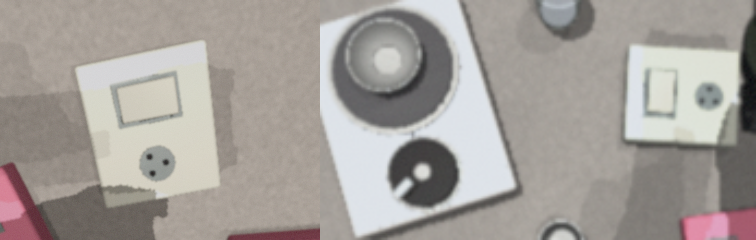

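The measured slope over the rocker is (60.2−51.2)/45 ≈ 0.2 with the near end down, so it is fully on. In the crop the fin at (402,188) is still in the fourth click and nothing else has moved. Handing in.

```bash
python3 -c "
from plant import manip
print(manip.close_job())"
```

```text
the job is handed in; nothing more can be done
None
```

The dial is at its fourth click and the white board's rocker is fully on, both confirmed in the last camera check; the job is handed in at about 13 s, but the hand-in returned no verdict.

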